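# Swing the spark flap down with the pull pole

## Task

Take the pull pole from its rest, put its hook through the red eye of the raised spark flap and swing the flap gently down until it is fully closed over the grinding booth; do not touch the flap with the gripper. Then unhook the pole and lay it (do not drop it) back in its rest the way it lay, leaving the flap closed and the other things on the bench where they are.

Things in the scene. Friction and masses are not known exactly. Their poses are not given: they have to be found in the camera images.
- pole_center (a point): centre of the orange handle of the pull pole: a bar 130 mm long (x), 20 mm wide (y), 22 mm tall (z). Its x axis points along the pole to the hook end. A steel shank 8 mm thick goes on at mid height to 100 mm from this centre and bends square to the pole's left (+y): that 45 mm prong is the hook. About 0.16 kg; lies level in its rest
- hook_corner (a point): middle of the bend of the hook, 100 mm along +x of the pole from the handle's centre, at the same height
- hook_tip (a point): end of the prong: centre of its steel ball, 13 mm across, 45 mm to +y of the bend; the prong is 8 mm thick
- rest_seat (a point): where the handle's centre lies when home in the blue rest, 56 mm above the bench; x along the cradle, the way the hook pointed at the start. In use the handle sits on two saddles, 45 mm to either side of this point along x; between them it is free all round down to the foot
- rest: blue pole rest, bolted to the bench, on the left or on the right; origin at the centre of its underside. Foot 130 x 80 x 10 mm. Two flat-bottomed saddles at x = -45 and +45 mm, each 12 mm long and 44 mm wide, floors 45 mm above the bench, slots 24 mm wide at the floor with lips sloping outwards up to 59 mm
- eye (a point): centre of the red ring (eye) on the free edge of the spark flap: hole 29 mm across, wire 6 mm thick. Its y axis is the axis of the hole, level and parallel to the hinge; its x axis points from the eye to the hinge, in the plane of the flap. The ring stands free: nothing is beside it within 80 mm along y
- flap_hinge (a point): middle of the flap's hinge, 150 mm above the bench on the grinding booth; y along the hinge; -x is the booth's open front, which faces roughly to the robot. The eye is 130 mm from it. The grey booth (140 mm deep in x, 210 mm wide in y, side walls to 142 mm high) has its centre 60 mm before the hinge and is bolted down
- flap (a joint): angle of the yellow spark flap (190 mm wide, 108 mm from hinge to edge, amber window): 0 fully down, lying level on top of the booth with the eye sticking out in front; grows as it opens, pi/2 upright with the eye on top, above that leaning back away from the robot. A stiff hinge keeps it where it is left; at the eye it takes about 3 to 5 N to move and a stop ends its travel at 0
- parts_bin: open black plastic parts bin, 150 x 110 x 60 mm (may stand on either side of the bench); origin at the centre of its underside
- wrench: steel wrench, 180 mm long, lying flat on the bench
- spray_can: can with a blue label, 60 mm across, 170 mm tall; origin at the centre of its underside
- carton: cardboard box, 140 x 170 x 110 mm; origin at the centre of its underside
- tin: open aluminium tin, 72 mm across, 100 mm tall; origin at the centre of its underside
- disc_stack: stack of black grinding discs, 114 mm across, 18 mm tall, lying flat; origin at the centre of its underside
- offcut: loose red angle-iron offcut, 120 mm long, 50 mm tall; origin under the middle of its lying leg
Not all that is in view belongs to the job. There is more than one size of the part that bears pole_center; the job needs the middle-sized.

How it is judged (in metres and radians):
On the way, in this order (a step that is already met when the one before it is completed fails the run):
1. the hook's prong is through the eye while the flap is still up (x of hook_tip in the frame of eye between -0.016 and 0.016 m and z of hook_tip in the frame of eye between -0.016 and 0.016 m and x of hook_corner in the frame of eye between -0.016 and 0.016 m and z of hook_corner in the frame of eye between -0.016 and 0.016 m and ((y of hook_tip in the frame of eye above 0.005 m and y of hook_corner in the frame of eye below -0.004 m) or (y of hook_tip in the frame of eye below -0.005 m and y of hook_corner in the frame of eye above 0.004 m)) and value of joint flap above 1.2 rad), for 0.2 s.
2. the flap is fully down with the prong still through the eye (x of hook_tip in the frame of eye between -0.016 and 0.016 m and z of hook_tip in the frame of eye between -0.016 and 0.016 m and x of hook_corner in the frame of eye between -0.016 and 0.016 m and z of hook_corner in the frame of eye between -0.016 and 0.016 m and ((y of hook_tip in the frame of eye above 0.005 m and y of hook_corner in the frame of eye below -0.004 m) or (y of hook_tip in the frame of eye below -0.005 m and y of hook_corner in the frame of eye above 0.004 m)) and value of joint flap below 0.06 rad), for 0.2 s.
3. the pole is lowered into its rest by hand, not dropped: it lies there with the grasp point still at the handle (x of pole_center in the frame of rest_seat between -0.025 and 0.025 m and y of pole_center in the frame of rest_seat between -0.007 and 0.007 m and z of pole_center in the frame of rest_seat between -0.004 and 0.004 m and x of hook_corner in the frame of rest_seat above 0.06 m and angle between the x axis of pole_center and the x axis of rest_seat, either way round below 0.1 rad and angle between pole_center's own z axis and vertical below 0.1 rad and distance between the grasp point and pole_center below 0.05 m), for 0.1 s.
At the end, for the whole second after the job is handed in: The flap is down (within 0.06 rad of its stop) and the pole lies still in both saddles of its rest, right way up: its centre within 25 mm along the rest, 7 mm across and 4 mm in height of the home point, its line within 0.1 rad and its hook at the same end as at the start (value of joint flap below 0.06 rad and x of pole_center in the frame of rest_seat between -0.025 and 0.025 m and y of pole_center in the frame of rest_seat between -0.007 and 0.007 m and z of pole_center in the frame of rest_seat between -0.004 and 0.004 m and x of hook_corner in the frame of rest_seat above 0.06 m and angle between the x axis of pole_center and the x axis of rest_seat, either way round below 0.1 rad and angle between pole_center's own z axis and vertical below 0.1 rad); the robot touches nothing.
It fails at once if the gripper or arm touches the flap (contact force between any of the fingers, the arm and flap above 1 N).
It fails at once if the flap is slammed: it swings down faster than 1.5 rad/s (velocity of joint flap below -1.5 rad/s).
It fails at once if another thing on the bench is moved by more than 30 mm (distance of any of parts_bin, wrench, spray_can, carton, tin, disc_stack, offcut from where it was at the start of the episode above 0.03 m).
It also fails if it takes over 61 s, if anything falls off the work surface, if the arm or the gripper's body presses on something with over 40 N, if the wrist force passes 120 N, or if a joint passes its speed limit or range.

## Robot

A 6-joint arm with a two-finger parallel gripper is mounted at the origin on the work surface. World frame = base frame: x ahead of the robot, y to its left, z up, the work surface at z = 0. Lengths are in mm, angles in rad, forces in N, time in s.
With the tool pointing down it reaches from about 275 to 750 mm from the base axis. Payload 10.2 kg.
Tool frame: the origin (TCP) lies at the very end of the fingers, on their centre line; the grasp point (between the pads) lies behind it (ctrl.grasp_offset is the z of the grasp point in the tool frame, in mm); z points along the fingers, y is the direction in which the jaws open and shut (so a half turn about z gives the same grasp; the last joint's range is limited). The gripper opens to 85 mm and grips with 20 to 120 N. Pads are 22 mm wide; open, the fingers measure 114 mm over their backs; the gripper's body (76 mm by 85 mm) begins 54 mm behind the grasp point. The pads swing forward as they close: fully open they stand 13 mm farther back than shut.
Start: joints at [-1.469, 0.313, 1.498, -0, 1.331, -0.223], TCP at [167.525, -497.561, 231.294] pointing down, gripper open.
Joint ranges: [-2.94, 2.94], [-0.97, 2.17], [0.19, 2.56], [-1.23, 4.37], [0.02, 3.11], [-2.88, 2.88]. Speed limits (rad/s): [2.39, 2.39, 3.01, 3.14, 3.14, 3.14].

## Interface

Orientations are given as a unit quaternion [w, x, y, z].
In Python, from rig import ctrl, capture, job gives the robot as it stands. The module is installed in compiled form; this text tells all that it offers.
- The arm moves only by the tool move_arm, never from a script. Its argument "series" is a list of rows, each a list of 7 numbers: the turn, a rotation vector about the tool's x, y, z in rad, then the shift along the tool's x, y, z in cm, then the opening, from 0 (shut) to 1 (fully open). A call has 1 to 5 rows; each row is the pose to reach, as a shift and turn from the pose measured when the call began, along the tool's axes at that moment; what a row does not reach only later rows make up. A row lasts 1/12 s, in which the tool goes at most 41.7 mm and 7.16 degrees, less where a joint would pass 70% of its speed; a pose out of reach is approached as far as the arm can. A call with a gripper value outside its range is refused whole. The fingers move at their own pace and stop on an object; "grip_force" is the grip in N (left out, the last holds). Time passes only in rows, so rows that repeat a pose let the fingers close. It gives the time, the measured TCP pose, the force and the opening at its end, in the units of the state.
- ctrl.sense(): the state, without advancing time (a new reading comes with each control period).
- capture(name): name is "side" or "top"; returns a dict with "frame" (400x640x3 uint8, red, green, blue), "mtx" (3x3 intrinsics, pixels), "R" (3x3) and "t" (3): a world point X has camera coordinates R X + t. Camera axes: x right, y down, z forward; pixel columns grow to the right and rows downward; lengths in mm; the calibration is good to about 2 mm. A picture is of the moment at which its call begins. There is no depth.
- job.finish_job(): hands the job in, once; it reports no verdict.
The state is a dict: "time_s": time; "joints": joint angles; "dq": joint speeds; "tau": joint torques, N m; "eef_pos": TCP position; "ee_rot": TCP orientation; "force": force on the tool from outside, world axes, zero at the start; "wrist_torque": the same for the moment, N m; "grip_width": opening from 0.0 (shut) to 1.0 (fully open).
Only numpy, scipy, OpenCV 4.12 (cv2) and the standard library are available. Lean on these libraries where they do the work, as an engineer would, in place of code of your own. Each camera call takes 0.05 s, during which the arm holds its last target.

## Working session

There is one attempt and no reset: what is moved stays moved. The work goes in short steps, Python scripts to look and compute and a tool call to move; the robot and the scene stay as the last step left them, time stands still between calls to the robot, and variables do not carry over. Pictures are saved under pics/ and viewed, and the job is handed in when it is done.

Besides the shell and the picture viewer there is one more tool, called by a JSON object that holds its "name" and its "arguments". move_arm: Moves the arm, as the interface text tells. Its arguments: {"type":"object","properties":{"series":{"type":"array","items":{"type":"array","items":{"type":"number"}}},"grip_force":{"type":"number"}},"required":["series"]}

```bash
mkdir -p pics; ls
python3 - <<'E'
from rig import ctrl,capture,job
import cv2
print(ctrl.sense(), ctrl.grasp_offset)
for n in ("side","top"):
    c=capture(n); cv2.imwrite(f"pics/{n}0.png",c["frame"][:,:,::-1]); print(n,c["mtx"],c["R"],c["t"])
E
```

```text
pics
{'time_s': 0.0, 'joints': array([-1.46940425e+00,  3.13447713e-01,  1.49842689e+00, -1.87724340e-05,
        1.33099860e+00, -2.23426581e-01]), 'dq': array([0.00160512, 0.00241436, 0.00029766, 0.00109931, 0.00045771,
       0.00058721]), 'tau': array([-3.22048327e-04, -4.12259245e+01, -2.59744334e+01, -1.93736410e-04,
        4.14410635e-03,  4.18766376e-06]), 'eef_pos': array([ 167.49126018, -497.29788244,  230.74008289]), 'ee_rot': array([-6.39641236e-04,  9.86840004e-01,  1.61698471e-01,  2.99444509e-05]), 'force': array([ 0.11316124, -0.68016278, -0.56747825]), 'wrist_torque': array([-0.03936489, -0.00462871, -0.03149953]), 'grip_width': 0.9972053644087736} -18.700000000000003
side [[408.73642202   0.         322.17535153]
 [  0.         408.73642202 202.98388526]
 [  0.           0.           1.        ]] [[ 0.98460763 -0.17473862  0.00377149]
 [-0.12789271 -0.73501494 -0.66588024]
 [ 0.1191271   0.65514842 -0.74604911]] [-519.75994649  137.39989184 1475.89768862]
top [[373.48630388   0.         317.70429617]
 [  0.         373.48630388 208.38586318]
 [  0.           0.           1.        ]] [[-0.01832746 -0.99955527 -0.02352369]
 [-0.99163802  0.02117821 -0.12730087]
 [ 0.12774245  0.02099388 -0.99158516]] [  11.97267841  518.64356215 1210.28222359]
```

View pics/side0.png

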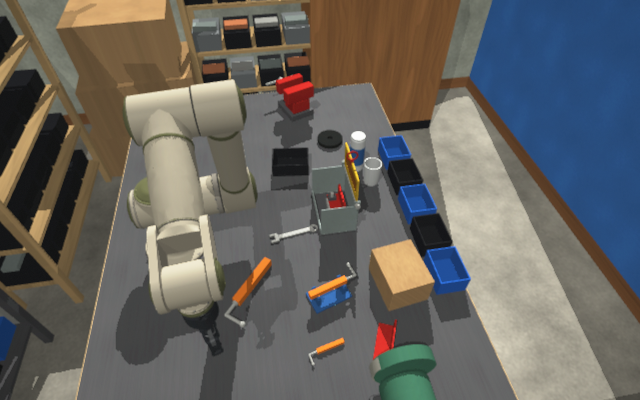

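View pics/top0.png

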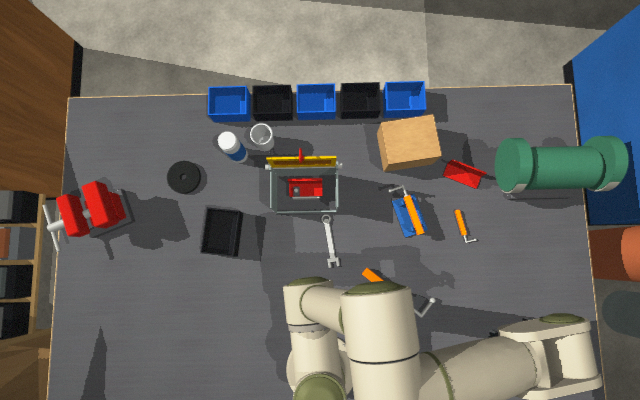

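The pole in the blue rest (side ≈ (328,288), top ≈ (412,212)) looks middle-sized. A bigger one lies near (250,285) in side and a smaller one near (328,350). I'll zoom in to measure.

Run:
```python
import cv2
s=cv2.imread("pics/side0.png");t=cv2.imread("pics/top0.png")
def z(im,x0,y0,x1,y1,k,n): cv2.imwrite(f"pics/{n}.png",cv2.resize(im[y0:y1,x0:x1],None,fx=k,fy=k,interpolation=cv2.INTER_CUBIC))
z(s,290,255,370,325,10,"zs_rest"); z(t,370,170,450,245,8,"zt_rest")
z(s,300,125,400,240,5,"zs_flap"); z(t,255,140,350,220,8,"zt_flap")
```

```text
(no output)
```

View pics/zs_rest.png

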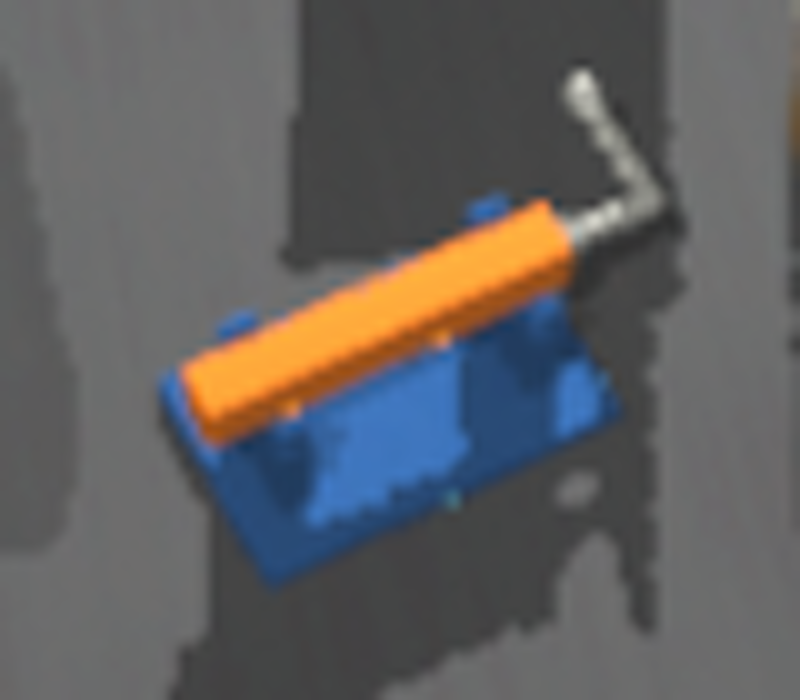

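View pics/zt_rest.png

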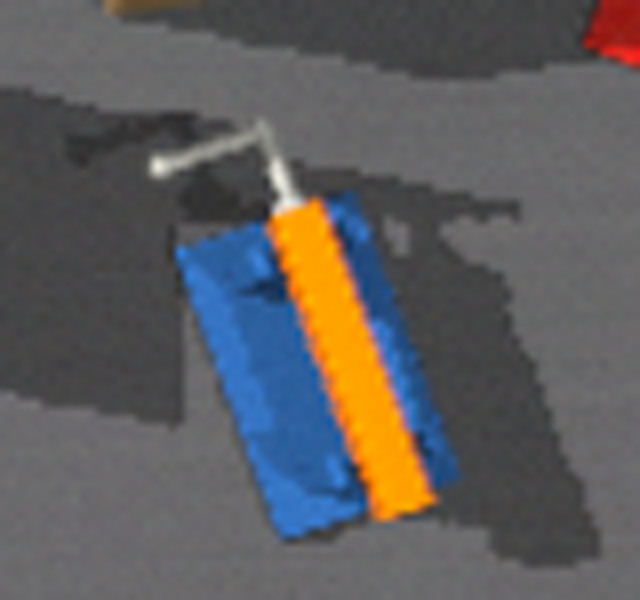

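View pics/zs_flap.png

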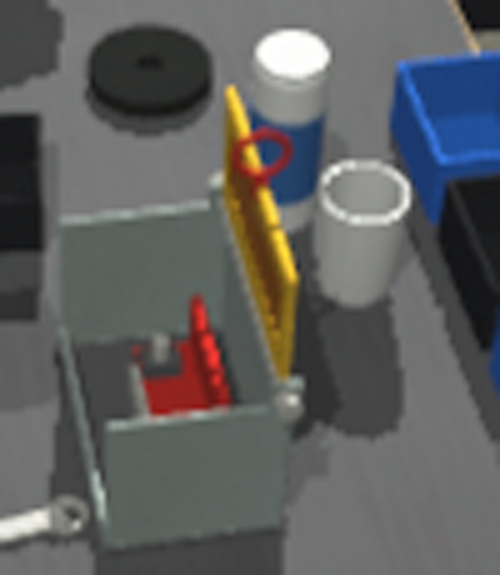

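View pics/zt_flap.png

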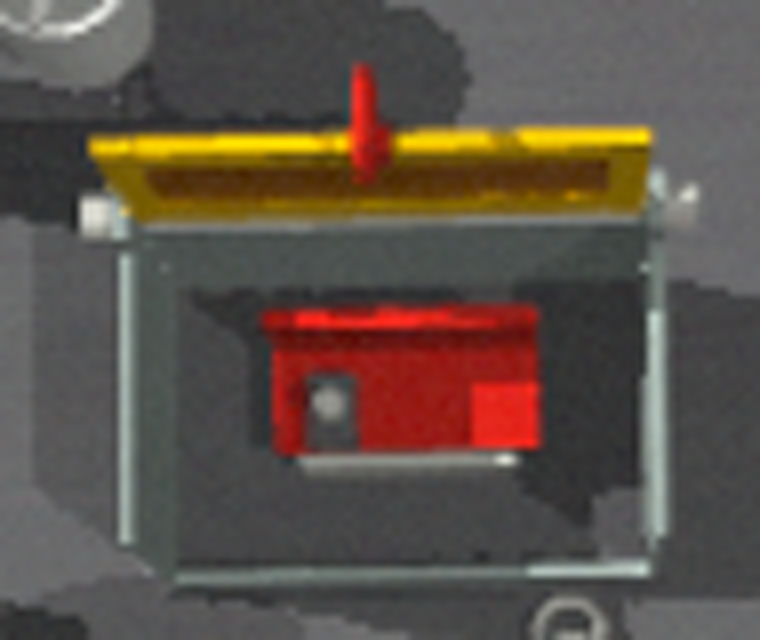

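```bash
cat > h.py <<'E'
import numpy as np, pickle
from scipy.optimize import least_squares
from scipy.spatial.transform import Rotation as Rn
K={'side':np.array([[408.73642202,0,322.17535153],[0,408.73642202,202.98388526],[0,0,1]]),'top':np.array([[373.48630388,0,317.70429617],[0,373.48630388,208.38586318],[0,0,1]])}
R={'side':np.array([[0.98460763,-0.17473862,0.00377149],[-0.12789271,-0.73501494,-0.66588024],[0.1191271,0.65514842,-0.74604911]]),'top':np.array([[-0.01832746,-0.99955527,-0.02352369],[-0.99163802,0.02117821,-0.12730087],[0.12774245,0.02099388,-0.99158516]])}
t={'side':np.array([-519.75994649,137.39989184,1475.89768862]),'top':np.array([11.97267841,518.64356215,1210.28222359])}
def proj(c,X):
    p=K[c]@(R[c]@np.asarray(X,float)+t[c]); return p[:2]/p[2]
def zz(X,Y,k,x0,y0): return np.array([(X+.5)/k-.5+x0,(Y+.5)/k-.5+y0])
def onplane(c,uv,z):
    d=R[c].T@np.linalg.solve(K[c],[uv[0],uv[1],1]); o=-R[c].T@t[c]
    return o+d*(z-o[2])/d[2]
def fit(obs,f,x0):
    # obs list (cam,uv,name); f(params)->dict name->X
    def r(p):
        d=f(p); return np.concatenate([proj(c,d[n])-uv for c,uv,n in obs])
    s=least_squares(r,x0,loss='soft_l1'); return s.x,r(s.x).reshape(-1,2)
def pole(p):
    x,y,z,a=p; M=Rn.from_euler('z',a).as_matrix(); o=np.array([x,y,z]); g=lambda *v:o+M@np.array(v)
    return dict(fl=g(65,10,11),fr=g(65,-10,11),rl=g(-65,10,11),rr=g(-65,-10,11),bend=g(100,0,0),tip=g(100,45,0),c=o)
def booth(p):
    x,y,a,q=p; M=Rn.from_euler('z',a).as_matrix(); o=np.array([x,y,150]); g=lambda *v:o+M@np.array(v)
    d=dict(eye=g(-130*np.cos(q),0,130*np.sin(q)),hinge=o)
    for s,n in((1,'l'),(-1,'r')):
        d['edge'+n]=g(-108*np.cos(q),s*95,108*np.sin(q)); d['bf'+n]=g(-130,s*105,-8); 
        d['knob'+n]=g(0,s*112,0)
    return d
E
cat > m1.py <<'E'
from h import *
S=lambda X,Y:zz(X,Y,10,290,255); T=lambda X,Y:zz(X,Y,8,370,170)
obs=[('side',S(183,370),'rl'),('side',S(545,203),'fl'),('side',S(573,248),'fr'),('side',S(207,422),'rr'),('side',S(580,85),'tip'),('side',S(655,195),'bend'),
('top',T(268,222),'fl'),('top',T(325,200),'fr'),('top',T(437,500),'rr'),('top',T(375,520),'rl'),('top',T(160,165),'tip'),('top',T(262,130),'bend')]
p,r=fit(obs,pole,[500,-250,56,.2]); print(p); print(r.round(1).tolist())
pf,_=fit(obs,lambda q:pole([q[0],q[1],56,q[2]]),[500,-250,.2]); print('z=56',pf,pole([pf[0],pf[1],56,pf[2]]))
S=lambda X,Y:zz(X,Y,5,300,125); T=lambda X,Y:zz(X,Y,8,255,140)
obs=[('side',S(263,155),'eye'),('side',S(232,90),'edgel'),('side',S(294,280),'edger'),('side',S(290,403),'knobr'),('side',S(107,425),'bfr'),('side',S(62,220),'bfl'),
('top',T(363,122),'eye'),('top',T(92,145),'edgel'),('top',T(650,135),'edger'),('top',T(95,215),'knobl'),('top',T(685,205),'knobr'),('top',T(650,572),'bfr')]
p,r=fit(obs,booth,[600,50,0,1.7]); print(p); 
for o,e in zip(obs,r): print(o[0],o[2],e.round(1))
print(booth(p))
E
python3 m1.py
```

```text
[ 4.89633901e+02 -3.07903337e+02  5.26890053e+01  3.08407326e-01]
[[-0.4, -0.3], [-0.3, -0.3], [0.0, 0.0], [0.1, -0.3], [0.0, 1.0], [-0.5, 0.4], [0.6, -1.0], [-0.7, -0.3], [-0.4, 0.2], [1.5, -0.3], [-0.3, 0.1], [-0.2, 0.1]]
z=56 [ 4.89286743e+02 -3.08489239e+02  3.10270966e-01] {'fl': array([ 548.12988333, -279.1211465 ,   67.        ]), 'fr': array([ 554.23621684, -298.16616399,   67.        ]), 'rl': array([ 424.33726968, -318.81231434,   67.        ]), 'rr': array([ 430.44360319, -337.85733183,   67.        ]), 'bend': array([ 584.51183069, -277.9575716 ,   56.        ]), 'tip': array([ 570.77258028, -235.10628225,   56.        ]), 'c': array([ 489.28674326, -308.48923917,   56.        ])}
[ 6.37603324e+02  4.09983945e+01 -1.36034789e-02  1.55022983e+00]
side eye [-0.4 -0.5]
side edgel [-0.  -0.5]
side edger [-0.7 -1. ]
side knobr [-0.4  0.2]
side bfr [-1.8  0.4]
side bfl [-1.6 -0.6]
top eye [ 0.4 -0.1]
top edgel [ 0.7 -0.6]
top edger [-0.7 -0.1]
top knobl [ 0.4 -0.7]
top knobr [-0.3 -0.2]
top bfr [ 2.2 -3.6]
{'eye': array([634.93011578,  41.03476165, 279.97250723]), 'hinge': array([637.60332393,  40.99839447, 150.        ]), 'edgel': array([636.67479549, 136.01981724, 257.97715985]), 'bfl': array([509.04367353, 147.75707697, 142.        ]), 'knobl': array([639.12686658, 152.98803157, 150.        ]), 'edger': array([634.09021421, -53.96260284, 257.97715985]), 'bfr': array([506.18703107, -62.22349259, 142.        ]), 'knobr': array([636.07978129, -70.99124263, 150.        ])}
```

```bash
cat > go.py <<'E'
import numpy as np
from scipy.spatial.transform import Rotation as Rn
def down(yaw,pitch=0): 
    # pitch>0: pole nose up
    return Rn.from_euler('z',yaw)*Rn.from_euler('y',-pitch)*Rn.from_quat([1,0,0,0])
def rel(targets):
    from rig import ctrl
    s=ctrl.sense(); q=s['ee_rot']; Rc=Rn.from_quat([q[1],q[2],q[3],q[0]]); p=s['eef_pos']
    print('t',round(s['time_s'],2),'p',p.round(1),'F',s['force'].round(1),'M',s['wrist_torque'].round(2),'g',round(s['grip_width'],3))
    for pos,Rt in targets:
        print(np.r_[(Rc.inv()*Rt).as_rotvec().round(3),(Rc.inv().apply(np.array(pos)-p)/10).round(2)].tolist())
E
python3 - <<'E'
from go import *
rel([((500.7,-304.8,130),down(.31)),((500.7,-304.8,36),down(.31))])
E
```

```text
t 0.1 p [ 167.5 -497.3  230.8] F [ 0.3 -0.  -0.2] M [-0.01  0.   -0.06] g 0.999
[-0.001, -0.0, 0.015, 37.72, -7.6, 10.1]
[-0.001, -0.0, 0.015, 37.72, -7.59, 19.5]
```

{"name": "move_arm", "arguments": {"series": [[0,0,0.015,37.7,-7.6,4,1],[0,0,0.015,37.7,-7.6,4,1],[0,0,0.015,37.7,-7.6,4,1],[0,0,0.015,37.7,-7.6,4,1],[0,0,0.015,37.7,-7.6,4,1]], "grip_force": 100}}

```text
time_s: 0.52
eef_pos: [348.2, -392.4, 209.2]
ee_rot: [-0.001, 0.988, 0.154, -0.0]
force: [0.3, -0.7, 0.8]
grip_width: 0.999
```

```bash
python3 -c "
from go import *
rel([((500.7,-304.8,120),down(.31))])"
```

```text
t 0.52 p [ 348.2 -392.4  209.2] F [ 0.3 -0.7  0.8] M [-0.04 -0.03 -0.01] g 0.999
[-0.002, -0.0, -0.001, 17.19, -3.69, 8.93]
```

{"name": "move_arm", "arguments": {"series": [[0,0,0,17.2,-3.7,8.9,0.7],[0,0,0,17.2,-3.7,8.9,0.7],[0,0,0,17.2,-3.7,8.9,0.7],[0,0,0,17.2,-3.7,8.9,0.7],[0,0,0,17.2,-3.7,8.9,0.7]]}}

```text
time_s: 0.93
eef_pos: [502.4, -302.4, 118.4]
ee_rot: [-0.002, 0.988, 0.155, -0.0]
force: [-0.1, -0.3, 0.4]
grip_width: 0.699
```

```bash
cat > snap.py <<'E'
import sys,cv2
from rig import capture
n=sys.argv[1]; import numpy as np
out=[]
for cam,(x0,y0,x1,y1) in (('side',eval(sys.argv[2])),('top',eval(sys.argv[3]))):
    f=capture(cam)['frame'][:,:,::-1]; f=np.ascontiguousarray(f); cv2.imwrite(f'pics/{n}_{cam}_full.png',f)
    k=float(sys.argv[4]); c=cv2.resize(f[y0:y1,x0:x1],None,fx=k,fy=k,interpolation=cv2.INTER_CUBIC); out.append(c)
h=max(o.shape[0] for o in out)
out=[cv2.copyMakeBorder(o,0,h-o.shape[0],0,0,cv2.BORDER_CONSTANT) for o in out]
cv2.imwrite(f'pics/{n}.png',np.hstack(out))
E
python3 snap.py a1 280,220,380,330 360,150,460,260 4
python3 -c "
from go import *
rel([((500.7,-304.8,36),down(.31))])"
```

```text
t 1.03 p [ 502.5 -301.2  117.1] F [-0.4  0.2 -0.3] M [-0.02 -0.03  0.  ] g 0.7
[-0.006, 0.002, 0.004, -0.27, 0.34, 8.11]
```

View pics/a1.png

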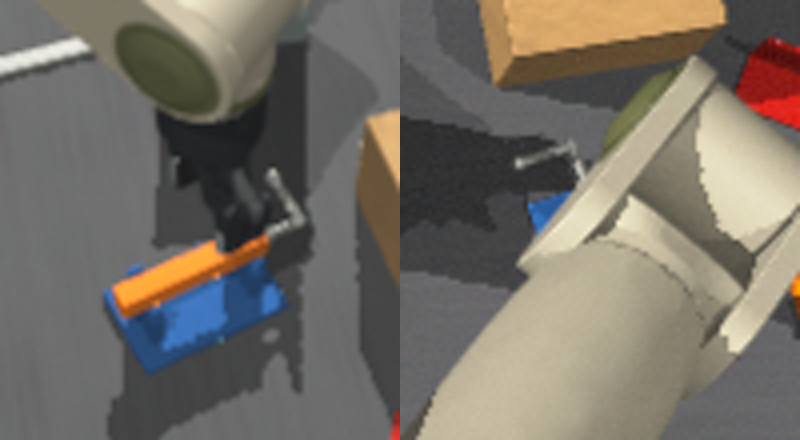

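The gripper is lined up over the handle: in the side crop the fingers are at (232,230) and the handle runs (115,295)–(265,240). Descending.

{"name": "move_arm", "arguments": {"series": [[-0.006,0,0.004,-0.3,0.3,3,0.7],[-0.006,0,0.004,-0.3,0.3,5.5,0.7],[-0.006,0,0.004,-0.3,0.3,7.5,0.7],[-0.006,0,0.004,-0.3,0.3,8.1,0.7],[-0.006,0,0.004,-0.3,0.3,8.1,0.7]]}}

```text
time_s: 1.45
eef_pos: [499.4, -304.4, 35.0]
ee_rot: [-0.001, 0.988, 0.154, -0.002]
force: [0.4, -0.8, -0.1]
grip_width: 0.7
```

```bash
python3 snap.py a2 280,220,380,330 360,150,460,260 4
python3 -c "
from go import *
rel([((500.7,-304.8,36),down(.31))])"
```

```text
t 1.55 p [ 500.5 -305.2   37.3] F [ 1.  -0.2  0.4] M [ 0.03 -0.07 -0.05] g 0.699
[0.001, 0.001, -0.001, 0.03, -0.04, 0.13]
```

View pics/a2.png

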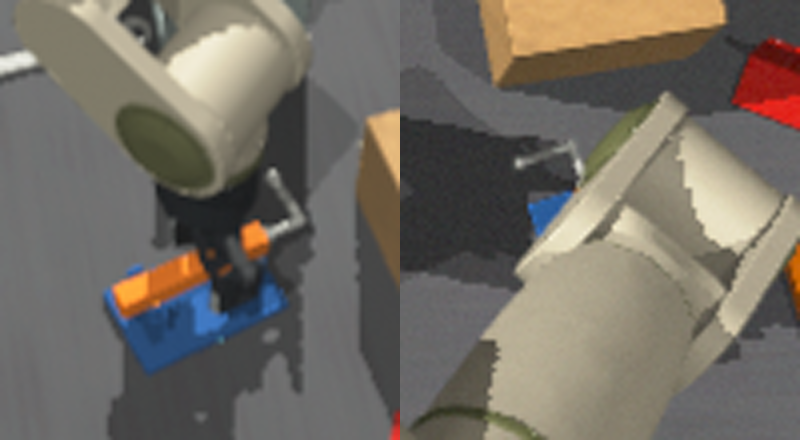

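The fingers straddle the handle, and the pole hasn't moved. Closing.

{"name": "move_arm", "arguments": {"series": [[0,0,0,0,0,0,0],[0,0,0,0,0,0,0],[0,0,0,0,0,0,0],[0,0,0,0,0,0,0],[0,0,0,0,0,0,0]], "grip_force": 110}}

```text
time_s: 1.97
eef_pos: [500.9, -305.6, 38.6]
ee_rot: [0.001, 0.988, 0.154, 0.0]
force: [-1.5, 1.4, 7.2]
grip_width: 0.211
```

```bash
python3 -c "
from go import *
rel([((500.7,-304.8,136),down(.31))])"
```

```text
t 1.97 p [ 500.9 -305.6   38.6] F [-1.5  1.4  7.2] M [ 0.19  0.28 -0.06] g 0.211
[0.003, 0.0, -0.001, 0.0, -0.06, -9.74]
```

{"name": "move_arm", "arguments": {"series": [[0,0,0,0,0,-1,0],[0,0,0,0,0,-2.5,0],[0,0,0,0,0,-5,0],[0,0,0,0,0,-8,0],[0,0,0,0,0,-11,0]]}}

```text
time_s: 2.38
eef_pos: [500.5, -305.0, 150.2]
ee_rot: [0.001, 0.988, 0.154, -0.0]
force: [-1.0, 0.2, -0.7]
grip_width: 0.21
```

```bash
python3 -c "
from go import *
# target: eye y, pre-entry; TCP = pole centre+12 along pole
a=-.0136
rel([((547-40,-60,285-18),down(a))])"
```

```text
t 2.38 p [ 500.5 -305.   150.2] F [-1.   0.2 -0.7] M [-0.03 -0.03  0.01] g 0.21
[0.002, 0.0, 0.323, 8.07, -23.11, -11.73]
```

{"name": "move_arm", "arguments": {"series": [[0,0,0.05,1,-2.5,-3,0],[0,0,0.13,2.5,-6,-6.5,0],[0,0,0.2,4,-10,-9.5,0],[0,0,0.26,6,-13.5,-11.7,0],[0,0,0.323,7,-17,-11.7,0]]}}

```text
time_s: 2.8
eef_pos: [515.3, -137.3, 266.9]
ee_rot: [0.002, 1.0, -0.009, 0.002]
force: [0.6, 0.1, -0.5]
grip_width: 0.219
```

```bash
python3 -c "
from go import *
a=-.0136
rel([((507,-60,264),down(a))])"
```

```text
t 2.8 p [ 515.3 -137.3  266.9] F [ 0.6  0.1 -0.5] M [ 0.01 -0.08 -0.06] g 0.219
[0.005, -0.005, -0.004, -0.97, -7.71, 0.25]
```

{"name": "move_arm", "arguments": {"series": [[0,0,0,-0.5,-3,0.2,0],[0,0,0,-1,-6,0.2,0],[0,0,0,-1,-7.7,0.2,0],[0,0,0,-1,-7.7,0.2,0],[0,0,0,-1,-7.7,0.2,0]]}}

```text
time_s: 3.22
eef_pos: [506.5, -59.6, 265.2]
ee_rot: [0.003, 1.0, -0.008, 0.003]
force: [-0.4, -0.0, -0.7]
grip_width: 0.216
```

```bash
python3 snap.py b1 270,100,400,230 260,110,390,240 3
python3 -c "
from go import *
rel([])"
```

```text
t 3.32 p [506.6 -60.8 264.8] F [-0.1 -0.2 -1.9] M [0.01 0.05 0.  ] g 0.215
```

View pics/b1.png

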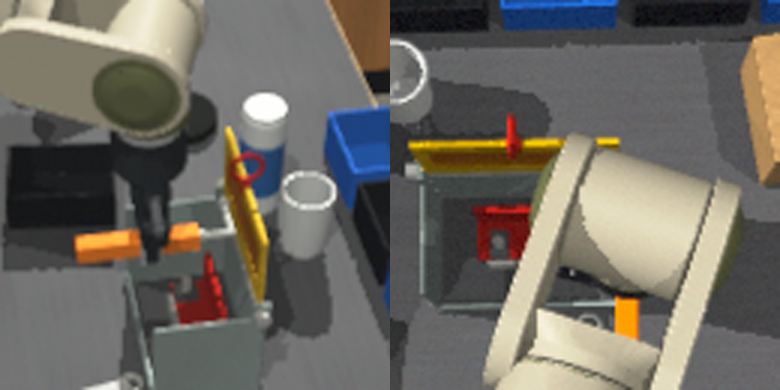

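View pics/b1_side_full.png

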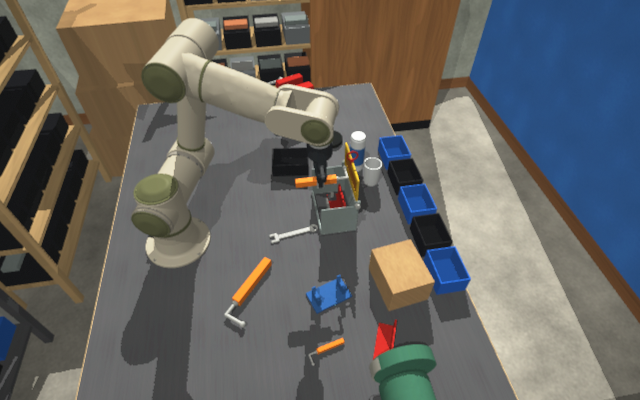

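```bash
cat > ov.py <<'E'
import sys,cv2
from h import *
from go import down
from scipy.spatial.transform import Rotation as Rn
def overlay(img,out,cam,pos,quat,crop,k,off=(-12,0,-17.4),eye=None):
    # off: pole centre rel TCP in (pole x, pole y, up->) ; tool z down so up=-z
    Rc=Rn.from_quat([quat[1],quat[2],quat[3],quat[0]]); P=Rc.as_matrix()@np.diag([1,-1,-1]); o=np.array(pos)+P@np.array([off[0],off[1],-off[2]])
    pts=dict(fl=(65,10,11),fr=(65,-10,11),rl=(-65,10,11),rr=(-65,-10,11),bend=(100,0,0),tip=(100,45,0),frb=(65,-10,-11),rrb=(-65,-10,-11))
    f=cv2.imread(img); x0,y0,x1,y1=crop; f=cv2.resize(f[y0:y1,x0:x1],None,fx=k,fy=k,interpolation=cv2.INTER_CUBIC)
    for n,v in pts.items():
        X=o+P@np.array(v); uv=proj(cam,X); print(n,X.round(1),uv.round(1))
        c=((uv+.5-[x0,y0])*k-.5).round().astype(int); cv2.circle(f,tuple(int(i) for i in c),3,(0,255,0),1)
    if eye is not None:
        c=((proj(cam,eye)+.5-[x0,y0])*k-.5).round().astype(int); cv2.circle(f,tuple(int(i) for i in c),3,(255,0,255),1)
    cv2.imwrite(out,f)
E
python3 - <<'E'
from ov import *
overlay('pics/b1_side_full.png','pics/b1o.png','side',(506.6,-60.5,265),(.003,1,-.008,.003),(290,130,390,200),8,eye=(634.9,41,280))
E
```

```text
fl [559.6 -51.2 293.7] [335.2 173.8]
fr [559.3 -71.2 293.8] [336.4 178.2]
rl [429.6 -49.1 292.9] [294.3 178.5]
rr [429.3 -69.1 293. ] [295. 183.]
bend [594.5 -61.8 282.9] [346.6 177.2]
tip [595.2 -16.8 282.7] [343.9 167.6]
frb [559.4 -71.3 271.8] [336.2 183.2]
rrb [429.4 -69.2 271. ] [295.4 187.9]
```

View pics/b1o.png

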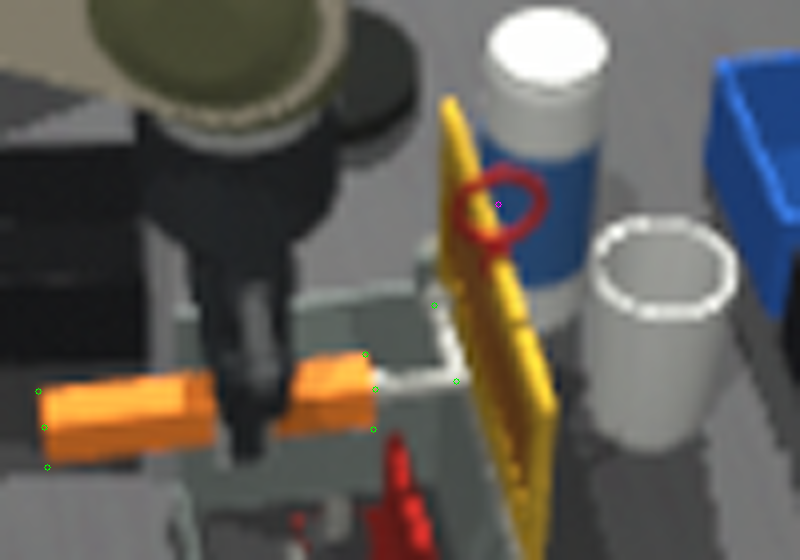

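The overlay agrees with the picture to under 1 px, so the pole sits as assumed and the ring centre is at about (502,207) in the crop. Next I move in front of the ring at eye height.

{"name": "move_arm", "arguments": {"series": [[0,0,0.002,1.5,0,0.2,0],[0,0,0.002,3,0,0.25,0],[0,0,0.002,4.1,0,0.25,0],[0,0,0.002,4.1,0,0.25,0],[0,0,0.002,4.1,0,0.25,0]]}}

```text
time_s: 3.73
eef_pos: [547.5, -62.4, 262.0]
ee_rot: [0.002, 1.0, -0.011, 0.002]
force: [0.7, -0.2, -1.8]
grip_width: 0.214
```

```bash
python3 snap.py b2 270,100,400,230 260,110,390,240 3
python3 - <<'E'
from ov import *
from go import *
from rig import ctrl
s=ctrl.sense()
overlay('pics/b2_side_full.png','pics/b2o.png','side',s['eef_pos'],s['ee_rot'],(290,130,390,200),8,eye=(634.9,41,280))
rel([((547.3,7,262.5),down(-.0136))])
E
```

```text
fl [600.2 -53.  291. ] [347.9 173.3]
fr [599.8 -73.  291.1] [349.2 177.6]
rl [470.3 -50.3 290.4] [307.2 177.8]
rr [469.8 -70.3 290.5] [308.1 182.2]
bend [635.1 -63.8 280.2] [359.2 176.7]
tip [636.  -18.8 280. ] [356.2 167.2]
frb [599.9 -73.1 269.1] [348.8 182.6]
rrb [469.9 -70.4 268.5] [308.3 187.2]
t 3.83 p [547.1 -62.1 262.4] F [ 0.  -0.2 -1.2] M [ 0.04  0.01 -0.02] g 0.215
[0.005, -0.005, -0.007, -0.13, -6.9, -0.04]
```

View pics/b2o.png

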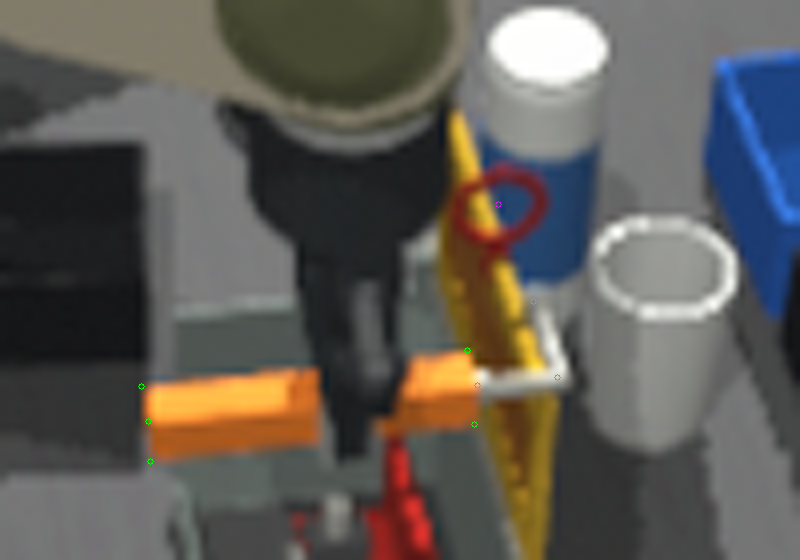

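{"name": "move_arm", "arguments": {"series": [[0,0,0,-0.15,-1.2,0,0],[0,0,-0.005,-0.15,-2.4,0,0],[0,0,-0.005,-0.15,-3.4,0,0],[0,0,-0.005,-0.15,-4.2,0,0],[0,0,-0.005,-0.15,-4.2,0,0]]}}

```text
time_s: 4.25
eef_pos: [546.4, -18.0, 262.4]
ee_rot: [0.002, 1.0, -0.007, 0.002]
force: [0.5, -0.0, -2.6]
grip_width: 0.214
```

```bash
python3 snap.py b3 270,100,400,230 260,110,390,240 3
python3 - <<'E'
from ov import *
from go import *
from rig import ctrl
s=ctrl.sense()
overlay('pics/b3_side_full.png','pics/b3o.png','side',s['eef_pos'],s['ee_rot'],(290,130,390,200),8,eye=(634.9,41,280))
rel([((546.5,22,262.5),down(-.0136))])
E
```

```text
fl [599.5 -10.2 290.9] [344.8 164.2]
fr [599.2 -30.2 291. ] [346.1 168.4]
rl [469.5  -8.3 290.3] [305.  168.7]
rr [469.2 -28.3 290.4] [305.9 173. ]
bend [634.4 -20.8 280.1] [355.9 167.6]
tip [635.1  24.2 279.8] [353.  158.5]
frb [599.3 -30.3 269. ] [345.8 173.4]
rrb [469.3 -28.4 268.4] [306.1 177.9]
t 4.35 p [546.5 -19.6 262.3] F [ 0.  -0.2 -2.2] M [-0.03  0.03  0.01] g 0.217
[0.005, -0.005, -0.001, -0.06, -4.15, -0.04]
```

View pics/b3o.png

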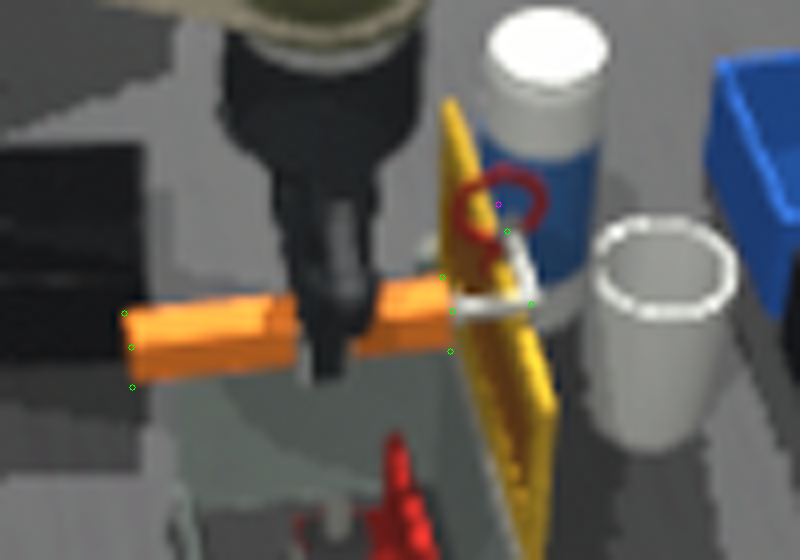

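The tip, at (512,230), is heading for the ring centre at (502,207). Inserting.

{"name": "move_arm", "arguments": {"series": [[0,0,0,0,-1,0.1,0],[0,0,0,0,-2,0.1,0],[0,0,0,0,-3,0.1,0],[0,0,0,0,-4,0.1,0],[0,0,0,0,-4.1,0.1,0]]}}

```text
time_s: 4.77
eef_pos: [547.1, 23.4, 261.1]
ee_rot: [0.002, 1.0, -0.007, 0.002]
force: [-0.3, 0.0, -1.5]
grip_width: 0.216
```

```bash
python3 snap.py b4 270,100,400,230 260,110,390,240 3
python3 - <<'E'
from ov import *
from go import *
from rig import ctrl
s=ctrl.sense()
overlay('pics/b4_side_full.png','pics/b4o.png','side',s['eef_pos'],s['ee_rot'],(290,130,390,200),8,eye=(634.9,41,280))
rel([((546.5,22,262.5),down(-.0136))])
E
```

```text
fl [600.2  31.4 289.7] [342.4 156. ]
fr [599.9  11.4 289.8] [343.5 160. ]
rl [470.2  33.2 289.1] [303.4 160.3]
rr [469.9  13.2 289.2] [304.2 164.4]
bend [635.1  20.9 278.9] [353.2 159.4]
tip [635.7  65.9 278.7] [350.4 150.6]
frb [600.   11.3 267.8] [343.3 165. ]
rrb [470.   13.1 267.2] [304.4 169.4]
t 4.87 p [547.1  22.  261.1] F [-0.4 -0.1 -1.8] M [-0.09  0.02  0.04] g 0.212
[0.005, -0.005, -0.0, -0.06, 0.0, -0.14]
```

View pics/b4o.png

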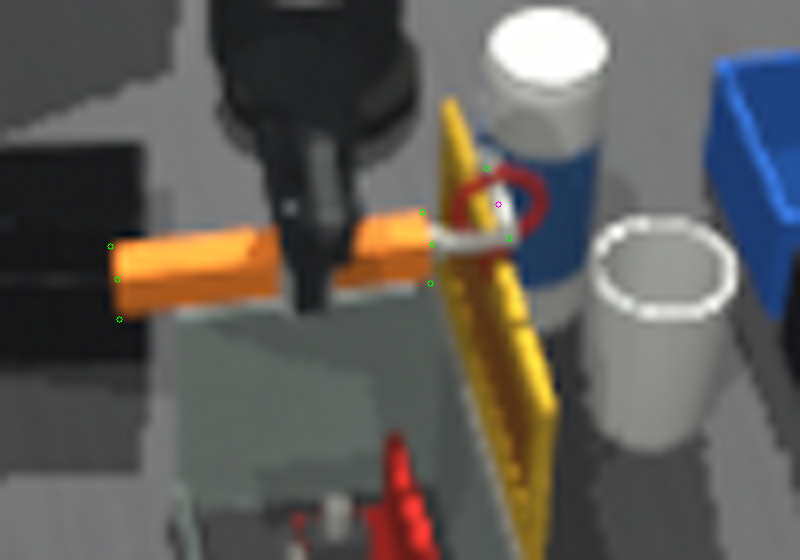

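The prong goes through the ring: the bend is in front at (512,237), the tip behind at (488,163), and there is no contact force. Next I pull along the arc.

```bash
cat > sw.py <<'E'
import sys
from go import *
H=np.array([637.6,150.]); off=np.array([88.,17.8])
def tgt(q,d,y=22.):
    p=H+130*np.array([-np.cos(q),np.sin(q)])+d*np.array([-np.sin(q),-np.cos(q)])-off
    return ((p[0],y,p[1]),down(-.0136))
rel([tgt(*map(float,a.split(','))) for a in sys.argv[1:]])
E
python3 sw.py 1.55,0 1.55,5 1.55,10 1.5,10 1.45,10
```

```text
t 4.87 p [547.1  22.  261.1] F [-0.4 -0.1 -1.8] M [-0.09  0.02  0.04] g 0.212
[0.005, -0.005, -0.0, -0.02, 0.0, -0.11]
[0.005, -0.005, -0.0, -0.52, 0.01, -0.1]
[0.005, -0.005, -0.0, -1.02, 0.02, -0.09]
[0.005, -0.005, -0.0, -1.67, 0.02, -0.02]
[0.005, -0.005, -0.0, -2.31, 0.03, 0.09]
```

{"name": "move_arm", "arguments": {"series": [[0,0,0,0,0,-0.1,0],[0,0,0,-0.5,0,-0.1,0],[0,0,0,-1,0,-0.1,0],[0,0,0,-1.6,0,0,0],[0,0,0,-2.2,0,0.1,0]]}}

```text
time_s: 5.28
eef_pos: [524.8, 22.0, 260.1]
ee_rot: [0.003, 1.0, -0.007, 0.003]
force: [3.2, -1.0, -1.7]
grip_width: 0.212
```

```bash
python3 sw.py 1.45,10 1.4,10 1.35,10 1.30,10 1.25,10
```

```text
t 5.28 p [524.8  22.  260.1] F [ 3.2 -1.  -1.7] M [-0.16 -0.45 -0.13] g 0.212
[0.006, -0.006, -0.001, -0.08, -0.0, 0.01]
[0.006, -0.006, -0.001, -0.72, 0.01, 0.15]
[0.006, -0.006, -0.001, -1.35, 0.02, 0.32]
[0.006, -0.006, -0.001, -1.97, 0.02, 0.52]
[0.006, -0.006, -0.001, -2.58, 0.03, 0.76]
```

{"name": "move_arm", "arguments": {"series": [[0,0,0,-0.6,0,0.1,0],[0,0,0,-1.2,0,0.25,0],[0,0,0,-1.8,0,0.45,0],[0,0,0,-2.4,0,0.7,0],[0,0,0,-3,0,0.95,0]]}}

```text
time_s: 5.7
eef_pos: [494.4, 22.3, 250.4]
ee_rot: [0.003, 1.0, -0.007, 0.003]
force: [2.7, -0.4, -1.4]
grip_width: 0.214
```

```bash
python3 snap.py c1 270,100,400,230 260,110,390,240 3
python3 - <<'E'
from ov import *
from rig import ctrl
s=ctrl.sense()
overlay('pics/c1_side_full.png','pics/c1o.png','side',s['eef_pos'],s['ee_rot'],(290,130,390,200),8)
E
python3 sw.py 1.2,10 1.15,10 1.1,10 1.05,10 1.0,10 .95,10
```

```text
fl [546.8  32.  278.8] [326.4 160.2]
fr [546.5  12.  278.9] [327.5 164.3]
rl [416.8  33.8 278.1] [287.3 164.6]
rr [416.6  13.8 278.2] [288.  168.7]
bend [581.7  21.4 268. ] [337.3 163.5]
tip [582.4  66.4 267.7] [334.8 154.7]
frb [546.6  11.8 256.9] [327.4 169.2]
rrb [416.7  13.7 256.2] [288.4 173.6]
t 5.8 p [493.8  22.6 250.2] F [-0.4 -0.1 -2.1] M [0.   0.04 0.02] g 0.215
[0.005, -0.005, -0.001, -0.06, 0.06, 0.04]
[0.005, -0.005, -0.001, -0.65, 0.06, 0.34]
[0.005, -0.005, -0.001, -1.21, 0.07, 0.66]
[0.005, -0.005, -0.001, -1.76, 0.08, 1.01]
[0.005, -0.005, -0.001, -2.29, 0.08, 1.39]
[0.005, -0.005, -0.001, -2.8, 0.09, 1.79]
```

View pics/c1o.png

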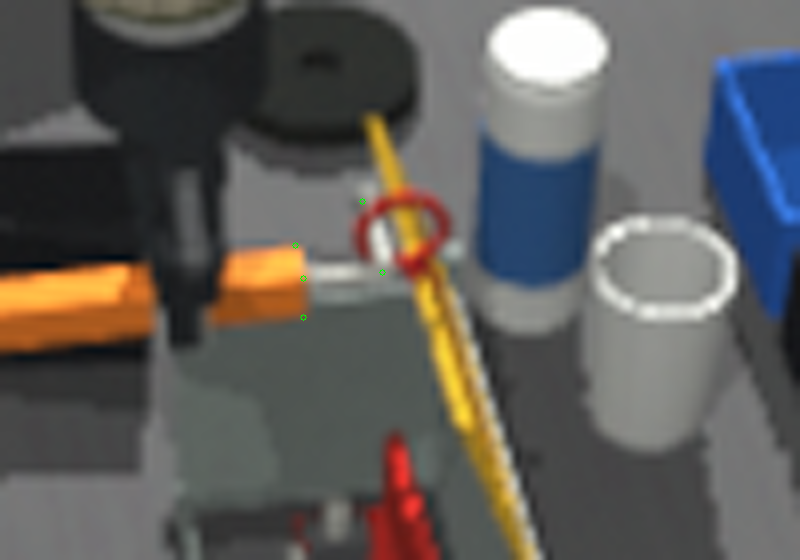

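The flap is following, with the prong inside the ring's front edge at about (380,240). Continuing.

{"name": "move_arm", "arguments": {"series": [[0,0,0,-0.6,0,0.3,0],[0,0,0,-1.2,0,0.65,0],[0,0,0,-1.75,0,1,0],[0,0,0,-2.3,0,1.4,0],[0,0,0,-2.8,0,1.8,0]]}}

```text
time_s: 6.22
eef_pos: [465.3, 22.9, 231.6]
ee_rot: [0.003, 1.0, -0.007, 0.002]
force: [2.2, -1.5, -0.5]
grip_width: 0.215
```

```bash
python3 sw.py .9,10 .85,10 .8,10 .75,10 .7,10
```

```text
t 6.22 p [465.3  22.9 231.6] F [ 2.2 -1.5 -0.5] M [-0.09 -0.42 -0.13] g 0.215
[0.005, -0.005, -0.001, -0.43, 0.09, 0.38]
[0.005, -0.005, -0.001, -0.9, 0.1, 0.83]
[0.005, -0.005, -0.001, -1.35, 0.1, 1.31]
[0.005, -0.005, -0.001, -1.77, 0.1, 1.8]
[0.005, -0.005, -0.001, -2.16, 0.11, 2.32]
```

{"name": "move_arm", "arguments": {"series": [[0,0,0,-0.4,0,0.4,0],[0,0,0,-0.9,0,0.85,0],[0,0,0,-1.35,0,1.3,0],[0,0,0,-1.75,0,1.8,0],[0,0,0,-2.15,0,2.3,0]]}}

```text
time_s: 6.63
eef_pos: [443.4, 23.1, 208.0]
ee_rot: [0.003, 1.0, -0.007, 0.002]
force: [1.7, 0.8, -0.3]
grip_width: 0.215
```

```bash
python3 sw.py .65,10 .6,10 .55,10 .5,10 .45,10
```

```text
t 6.63 p [443.4  23.1 208. ] F [ 1.7  0.8 -0.3] M [ 0.03 -0.34 -0.11] g 0.215
[0.005, -0.005, -0.001, -0.34, 0.12, 0.5]
[0.005, -0.005, -0.001, -0.68, 0.12, 1.06]
[0.005, -0.005, -0.001, -0.99, 0.12, 1.63]
[0.005, -0.005, -0.001, -1.28, 0.12, 2.22]
[0.005, -0.005, -0.001, -1.53, 0.12, 2.82]
```

{"name": "move_arm", "arguments": {"series": [[0,0,0,-0.35,0,0.5,0],[0,0,0,-0.7,0,1.05,0],[0,0,0,-1,0,1.65,0],[0,0,0,-1.3,0,2.2,0],[0,0,0,-1.5,0,2.8,0]]}}

```text
time_s: 7.05
eef_pos: [428.1, 23.3, 179.3]
ee_rot: [0.003, 1.0, -0.007, 0.002]
force: [-1.0, -0.3, 0.3]
grip_width: 0.211
```

```bash
python3 snap.py c2 270,100,400,230 260,110,390,240 3
python3 - <<'E'
from ov import *
from rig import ctrl
s=ctrl.sense()
overlay('pics/c2_side_full.png','pics/c2o.png','side',s['eef_pos'],s['ee_rot'],(280,130,380,220),8)
E
python3 sw.py .4,10 .35,10 .3,10 .25,10 .2,10
```

```text
fl [480.8  32.7 207.3] [307.2 177.8]
fr [480.5  12.7 207.4] [308.  181.9]
rl [350.8  34.5 207. ] [269.2 182.1]
rr [350.5  14.5 207.1] [269.6 186.3]
bend [515.6  22.2 196.4] [317.8 181. ]
tip [516.3  67.2 196.2] [315.8 172. ]
frb [480.5  12.6 185.4] [308.2 186.4]
rrb [350.5  14.4 185.1] [270.3 190.8]
t 7.15 p [427.7  23.3 178.8] F [-0.5 -0.2 -1.4] M [ 0.02  0.05 -0.01] g 0.209
[0.005, -0.002, -0.001, -0.17, 0.13, 0.52]
[0.005, -0.002, -0.001, -0.36, 0.13, 1.15]
[0.005, -0.002, -0.001, -0.53, 0.13, 1.78]
[0.005, -0.002, -0.001, -0.66, 0.13, 2.42]
[0.005, -0.002, -0.001, -0.75, 0.13, 3.06]
```

View pics/c2o.png

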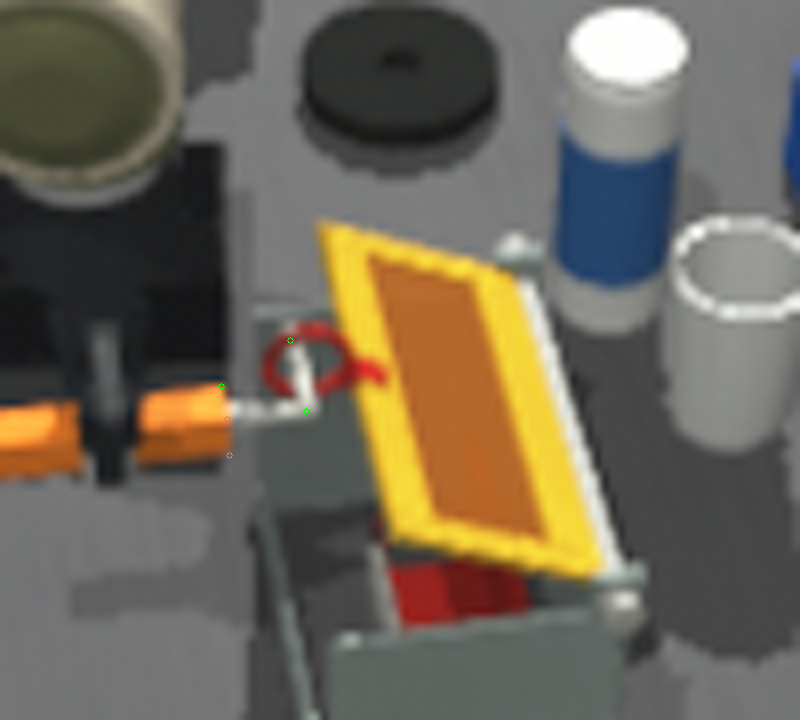

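{"name": "move_arm", "arguments": {"series": [[0,0,0,-0.2,0,0.6,0],[0,0,0,-0.35,0,1.15,0],[0,0,0,-0.5,0,1.8,0],[0,0,0,-0.65,0,2.4,0],[0,0,0,-0.75,0,3,0]]}}

```text
time_s: 7.57
eef_pos: [420.1, 23.3, 148.1]
ee_rot: [0.002, 1.0, -0.007, 0.001]
force: [0.9, -0.5, 0.1]
grip_width: 0.217
```

```bash
python3 sw.py .17,10 .13,10 .09,10 .05,10 .01,10 0,10.5 0,12 0,14
```

```text
t 7.57 p [420.1  23.3 148.1] F [ 0.9 -0.5  0.1] M [ 0.07 -0.24  0.  ] g 0.217
[0.005, -0.002, -0.001, -0.03, 0.13, 0.38]
[0.005, -0.002, -0.001, -0.06, 0.13, 0.9]
[0.005, -0.002, -0.001, -0.08, 0.13, 1.42]
[0.005, -0.002, -0.001, -0.08, 0.12, 1.94]
[0.005, -0.002, -0.001, -0.06, 0.12, 2.46]
[0.005, -0.002, -0.001, -0.05, 0.12, 2.64]
[0.005, -0.002, -0.001, -0.05, 0.12, 2.79]
[0.005, -0.002, -0.001, -0.05, 0.12, 2.99]
```

{"name": "move_arm", "arguments": {"series": [[0,0,0,0,0,0.5,0],[0,0,0,0,0,1,0],[0,0,0,0,0,1.5,0],[0,0,0,0,0,2,0],[0,0,0,0,0,2.4,0]]}}

```text
time_s: 7.98
eef_pos: [420.2, 23.2, 123.6]
ee_rot: [0.002, 1.0, -0.007, 0.001]
force: [0.2, 1.8, -0.2]
grip_width: 0.215
```

```bash
python3 snap.py c3 270,100,400,230 260,110,390,240 3
python3 - <<'E'
from ov import *
from rig import ctrl
s=ctrl.sense()
overlay('pics/c3_side_full.png','pics/c3o.png','side',s['eef_pos'],s['ee_rot'],(280,140,380,230),8,eye=(507.6,42.8,150))
E
python3 sw.py 0,10
```

```text
fl [473.   32.6 151.9] [305.4 189.3]
fr [472.7  12.6 152. ] [306.1 193.4]
rl [343.   34.5 151.8] [268.4 193.6]
rr [342.7  14.5 151.9] [268.9 197.7]
bend [507.8  22.1 141. ] [315.7 192.3]
tip [508.5  67.1 140.8] [313.8 183.4]
frb [472.7  12.5 130. ] [306.3 197.7]
rrb [342.7  14.4 129.9] [269.5 202. ]
t 8.08 p [419.9  23.3 123.5] F [-1.1  0.7 -2.1] M [ 0.05  0.02 -0.03] g 0.219
[0.004, -0.001, -0.001, -0.02, 0.12, 0.13]
```

View pics/c3o.png

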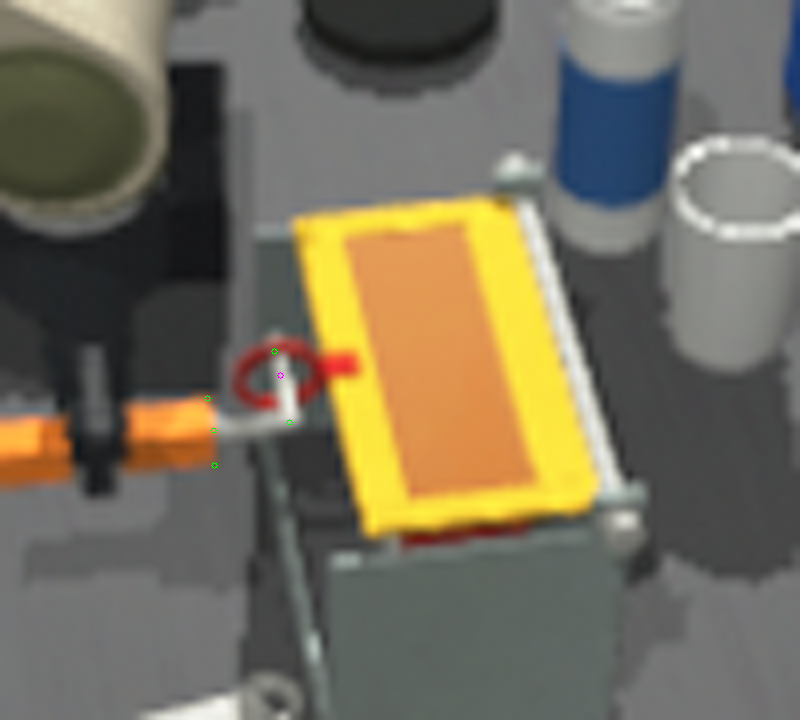

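{"name": "move_arm", "arguments": {"series": [[0,0,0,0,0,0.2,0],[0,0,0,0,0,0.3,0],[0,0,0,0,0,0.4,0]]}}

```text
time_s: 8.33
eef_pos: [420.3, 23.1, 120.1]
ee_rot: [0.002, 1.0, -0.007, 0.001]
force: [-3.9, -0.3, 8.8]
grip_width: 0.213
```

```bash
python3 sw.py 0,10
```

```text
t 8.33 p [420.3  23.1 120.1] F [-3.9 -0.3  8.8] M [ 0.13 -0.25  0.  ] g 0.213
[0.005, -0.002, -0.001, -0.07, 0.12, -0.21]
```

{"name": "move_arm", "arguments": {"series": [[0,0,0,0,0,0.1,0],[0,0,0,0,0,0.1,0],[0,0,0,0,0,0.1,0],[0,0,0,0,0,0.1,0]]}}

```text
time_s: 8.67
eef_pos: [420.5, 23.1, 119.9]
ee_rot: [0.003, 1.0, -0.007, 0.002]
force: [-7.1, -0.3, 9.0]
grip_width: 0.217
```

```bash
python3 snap.py c4 270,100,400,230 260,110,390,240 3
python3 - <<'E'
from ov import *
from rig import ctrl
s=ctrl.sense()
overlay('pics/c4_side_full.png','pics/c4o.png','side',s['eef_pos'],s['ee_rot'],(280,140,380,230),8,eye=(507.6,42.8,150))
E
python3 sw.py 0,10
```

```text
fl [473.5  32.5 148.4] [305.6 190. ]
fr [473.3  12.5 148.5] [306.3 194.1]
rl [343.6  34.3 148. ] [268.7 194.3]
rr [343.3  14.3 148.1] [269.1 198.5]
bend [508.4  21.9 137.6] [315.8 193. ]
tip [509.1  66.9 137.4] [314.  184.1]
frb [473.3  12.4 126.6] [306.5 198.3]
rrb [343.4  14.2 126.1] [269.7 202.7]
t 8.77 p [420.5  23.1 119.9] F [-7.1 -0.2  8.4] M [ 0.15 -0.03  0.09] g 0.212
[0.005, -0.004, -0.0, -0.09, 0.11, -0.23]
```

View pics/c4o.png

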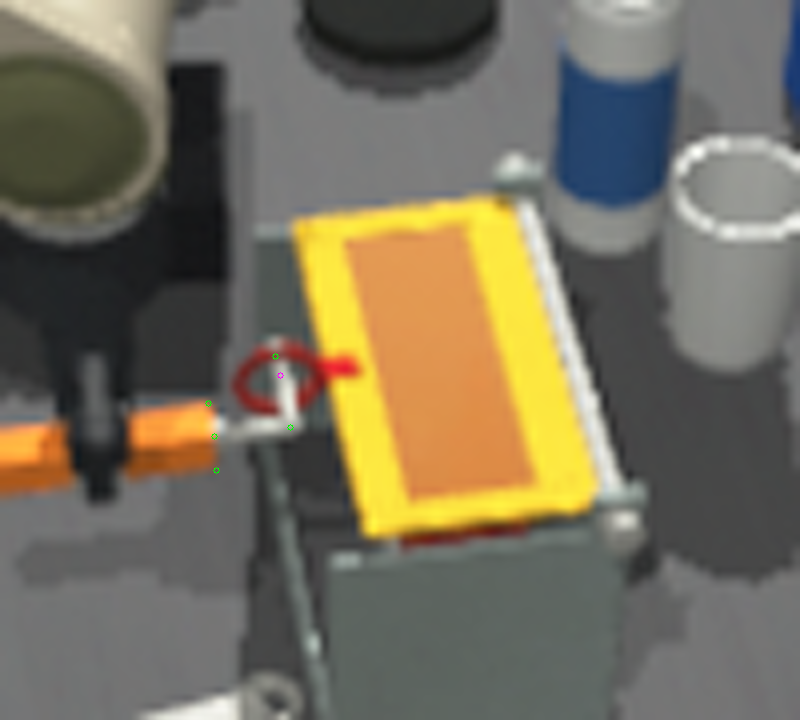

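Run:
```python
from h import *
for q in (0,.03,.06,.1):
    d=booth([637.6,41,-.0136,q])
    print(q,{n:((proj('side',d[n])+.5-[280,140])*8-.5).round(0).tolist() for n in('edgel','edger','eye','knobr','bfr','bfl')})
    o=d['hinge'];
```

```text
0 {'edgel': [297.0, 224.0], 'edger': [365.0, 527.0], 'eye': [280.0, 375.0], 'knobr': [621.0, 527.0], 'bfr': [317.0, 563.0], 'bfl': [247.0, 227.0]}
0.03 {'edgel': [297.0, 219.0], 'edger': [365.0, 522.0], 'eye': [280.0, 369.0], 'knobr': [621.0, 527.0], 'bfr': [317.0, 563.0], 'bfl': [247.0, 227.0]}
0.06 {'edgel': [297.0, 214.0], 'edger': [365.0, 517.0], 'eye': [281.0, 363.0], 'knobr': [621.0, 527.0], 'bfr': [317.0, 563.0], 'bfl': [247.0, 227.0]}
0.1 {'edgel': [298.0, 207.0], 'edger': [366.0, 510.0], 'eye': [282.0, 354.0], 'knobr': [621.0, 527.0], 'bfr': [317.0, 563.0], 'bfl': [247.0, 227.0]}
```

Run:
```python
import cv2
f=cv2.imread('pics/c4_top_full.png'); cv2.imwrite('pics/c4t.png',cv2.resize(f[130:230,250:370],None,fx=6,fy=6,interpolation=cv2.INTER_CUBIC))
```

```text
(no output)
```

View pics/c4t.png

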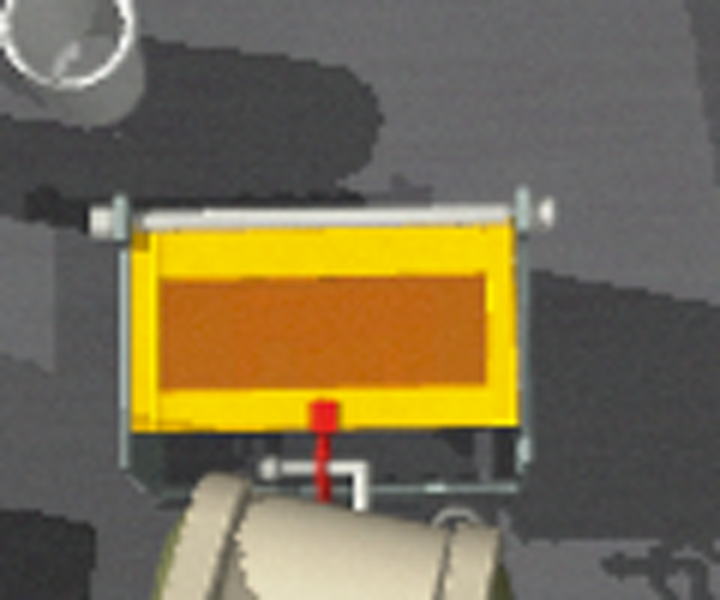

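The flap is at its stop: the ring centre at (278,377) matches the q=0 prediction (280,375), and a steady 10 N is held. In the top view the prong is still through the ring at about (322,467). Next I relax to the centre of the ring and back the prong out.

{"name": "move_arm", "arguments": {"series": [[0,0,0,-0.1,0,-0.3,0],[0,0,0,-0.2,0,-0.7,0],[0,0,0,-0.3,0,-1,0],[0,0,0,-0.3,0,-1.1,0],[0,0,0,-0.3,0,-1.1,0]]}}

```text
time_s: 9.18
eef_pos: [417.5, 23.1, 131.1]
ee_rot: [0.003, 1.0, -0.007, 0.002]
force: [0.3, 0.2, -1.0]
grip_width: 0.215
```

```bash
python3 snap.py d1 270,100,400,230 260,110,390,240 3
python3 - <<'E'
from ov import *
from rig import ctrl
s=ctrl.sense()
overlay('pics/d1_side_full.png','pics/d1o.png','side',s['eef_pos'],s['ee_rot'],(280,140,380,230),8,eye=(507.6,42.8,150))
E
python3 sw.py 0,0
python3 - <<'E'
import cv2,numpy as np
f=cv2.imread('pics/d1_top_full.png'); g=cv2.resize(f[170:230,280:340],None,fx=8,fy=8,interpolation=cv2.INTER_CUBIC)
h=cv2.imread('pics/d1o.png')[150:630,0:320]
cv2.imwrite('pics/d1c.png',np.hstack([h,g]))
E
```

```text
fl [470.4  32.6 159.3] [304.6 187.9]
fr [470.1  12.6 159.4] [305.4 192. ]
rl [340.4  34.4 158.9] [267.5 192.3]
rr [340.1  14.4 159. ] [267.9 196.4]
bend [505.3  22.1 148.4] [314.9 191. ]
tip [505.9  67.1 148.2] [313.1 182. ]
frb [470.2  12.5 137.4] [305.6 196.3]
rrb [340.2  14.3 137. ] [268.6 200.7]
t 9.28 p [417.4  23.2 130.8] F [ 0.2 -0.2 -2.2] M [ 0.02 -0.04  0.01] g 0.218
[0.005, -0.003, -0.0, 0.23, 0.12, -0.14]
```

View pics/d1c.png

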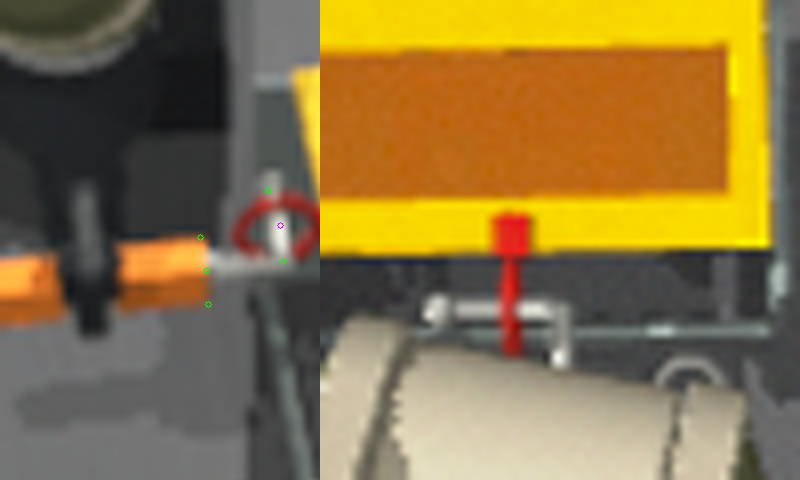

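The prong is close to the ring's centre and no force shows. Withdrawing sideways.

{"name": "move_arm", "arguments": {"series": [[0,0,0,0,1.2,0.1,0],[0,0,0,0,2.4,0.1,0],[0,0,0,0,3.6,0.1,0],[0,0,0,0,4.8,0.1,0],[0,0,0,0,6.5,0.1,0]]}}

```text
time_s: 9.7
eef_pos: [416.3, -42.0, 129.9]
ee_rot: [0.002, 1.0, -0.007, 0.001]
force: [1.3, -0.1, -1.9]
grip_width: 0.216
```

```bash
python3 snap.py d2 230,120,400,250 250,120,420,250 2.2; python3 sw.py 0,0
```

```text
t 9.8 p [416.6 -43.3 129.9] F [-0.1  0.  -1.7] M [-0.03 -0.03 -0.03] g 0.214
[0.005, -0.003, -0.002, 0.2, -6.53, -0.26]
```

View pics/d2.png

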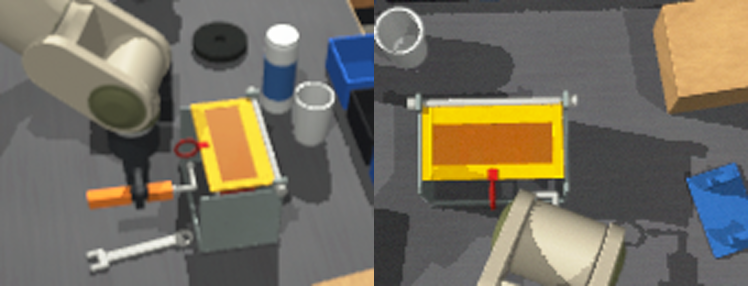

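Unhooked: the ring at (186,148) is empty and the flap is still down. Backing off and up, then to the rest.

{"name": "move_arm", "arguments": {"series": [[0,0,0,-2,0,-0.5,0],[0,0,0,-4,0,-2,0],[0,0,0,-5,0,-5,0],[0,0,0,-5,1,-8.5,0],[0,0,0,-4,4,-11,0]]}}

```text
time_s: 10.22
eef_pos: [374.6, -79.8, 242.5]
ee_rot: [0.003, 1.0, -0.006, 0.002]
force: [1.4, -1.0, -0.9]
grip_width: 0.213
```

```bash
python3 -c "
from go import *
rel([((500.8,-305.6,180),down(.309))])"
```

```text
t 10.22 p [374.6 -79.8 242.5] F [ 1.4 -1.  -0.9] M [-0.01 -0.09  0.04] g 0.213
[0.006, -0.004, -0.322, 12.88, 22.38, 6.43]
```

{"name": "move_arm", "arguments": {"series": [[0,0,-0.05,1.5,3,0,0],[0,0,-0.12,3.5,6.5,0,0],[0,0,-0.19,5.5,10,0.5,0],[0,0,-0.26,7.5,13.5,1.5,0],[0,0,-0.322,9.5,17,2.5,0]]}}

```text
time_s: 10.63
eef_pos: [468.4, -252.4, 218.3]
ee_rot: [0.003, 0.988, 0.156, 0.002]
force: [0.7, 0.4, -2.5]
grip_width: 0.215
```

```bash
python3 -c "
from go import *
rel([((500.8,-305.6,120),down(.309))])"
```

```text
t 10.63 p [ 468.4 -252.4  218.3] F [ 0.7  0.4 -2.5] M [ 0.04 -0.01 -0.04] g 0.215
[0.006, -0.003, 0.004, 1.42, 6.0, 9.87]
```

{"name": "move_arm", "arguments": {"series": [[0.006,-0.003,0.004,0.6,2.8,3,0],[0.006,-0.003,0.004,1.2,5,6,0],[0.006,-0.003,0.004,1.4,6,9,0],[0.006,-0.003,0.004,1.4,6,9.9,0],[0.006,-0.003,0.004,1.4,6,9.9,0]]}}

```text
time_s: 11.05
eef_pos: [499.7, -304.2, 116.9]
ee_rot: [-0.002, 0.988, 0.154, -0.002]
force: [-0.6, 0.5, -1.9]
grip_width: 0.211
```

```bash
python3 snap.py e1 280,220,380,330 360,150,460,260 4
python3 - <<'E'
from ov import *
from rig import ctrl
s=ctrl.sense(); print(s['ee_rot'])
overlay('pics/e1_side_full.png','pics/e1o.png','side',s['eef_pos'],s['ee_rot'],(285,235,375,325),8)
from go import *
rel([((500.9,-305.6,38.6),down(.309))])
E
```

```text
[5.26703011e-04 9.88062647e-01 1.54051170e-01 4.07723286e-04]
fl [ 548.4 -279.3  149.5] [345.  259.7]
fr [ 554.5 -298.4  149.5] [348.3 264.6]
rl [ 424.6 -318.9  149.4] [306.8 276.9]
rr [ 430.7 -337.9  149.4] [309.8 282.1]
bend [ 584.8 -278.2  138.5] [356.3 259.7]
tip [ 571.1 -235.3  138.5] [348.9 249.1]
frb [ 554.5 -298.4  127.5] [347.9 268.6]
rrb [ 430.7 -338.   127.4] [310. 286.]
t 11.15 p [ 501.  -305.   121.1] F [-0.2 -0.8 -2.5] M [-0.05 -0.05 -0.02] g 0.214
[0.001, -0.001, 0.0, -0.03, 0.04, 8.25]
```

View pics/e1o.png

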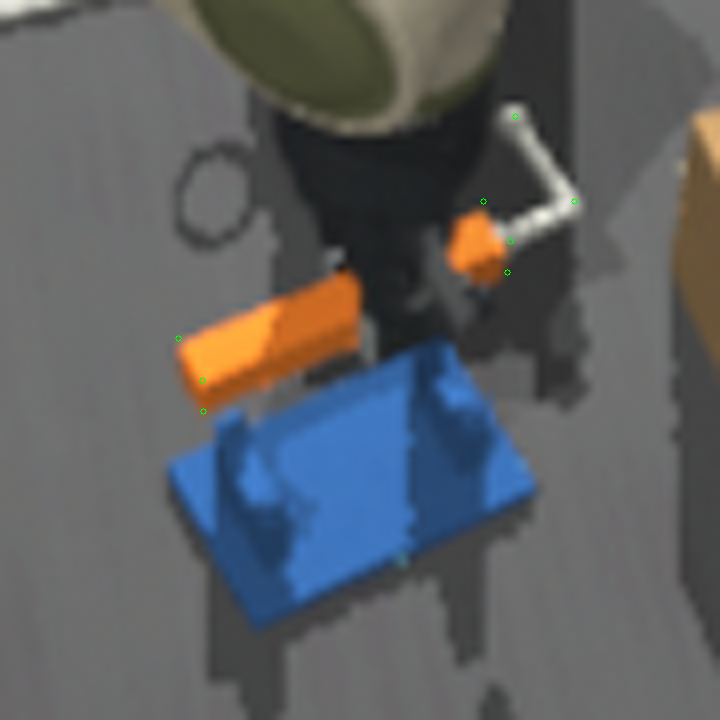

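The pole is aligned over the rest. Lowering.

{"name": "move_arm", "arguments": {"series": [[0,0,0,0,0,2.5,0],[0,0,0,0,0,4.5,0],[0,0,0,0,0,6,0],[0,0,0,0,0,6.5,0],[0,0,0,0,0,6.5,0]]}}

```text
time_s: 11.57
eef_pos: [501.3, -304.7, 57.0]
ee_rot: [0.001, 0.988, 0.154, 0.001]
force: [-0.4, -0.3, -1.5]
grip_width: 0.218
```

```bash
python3 -c "
from go import *
rel([((500.9,-305.6,38.6),down(.309))])"
```

```text
t 11.57 p [ 501.3 -304.7   57. ] F [-0.4 -0.3 -1.5] M [ 0.01 -0.01  0.01] g 0.218
[0.002, -0.001, 0.001, -0.07, 0.07, 1.84]
```

{"name": "move_arm", "arguments": {"series": [[0,0,0,-0.05,0.07,0.6,0],[0,0,0,-0.05,0.07,1.1,0],[0,0,0,-0.05,0.07,1.5,0],[0,0,0,-0.05,0.07,1.7,0],[0,0,0,-0.05,0.07,1.8,0]]}}

```text
time_s: 11.98
eef_pos: [501.0, -305.5, 38.9]
ee_rot: [0.001, 0.988, 0.154, 0.001]
force: [0.4, -0.6, -0.9]
grip_width: 0.215
```

```bash
python3 snap.py e2 280,220,380,330 360,150,460,260 4
python3 - <<'E'
from ov import *
from rig import ctrl
s=ctrl.sense()
overlay('pics/e2_side_full.png','pics/e2o.png','side',s['eef_pos'],s['ee_rot'],(285,235,375,325),8)
from go import *
rel([((500.9,-305.6,38.6),down(.309))])
E
```

```text
fl [ 548.5 -279.8   67.5] [343.9 274.3]
fr [ 554.6 -298.8   67.5] [347.  279.1]
rl [ 424.7 -319.4   67.3] [307.5 291.1]
rr [ 430.8 -338.5   67.3] [310.4 296.2]
bend [ 584.9 -278.7   56.5] [354.7 274.1]
tip [ 571.1 -235.8   56.4] [347.7 263.7]
frb [ 554.6 -298.9   45.5] [346.7 282.7]
rrb [ 430.8 -338.5   45.3] [310.5 299.7]
t 12.08 p [ 501.1 -305.5   39. ] F [-0.4 -0.  -2.1] M [-0.03 -0.   -0.04] g 0.213
[0.002, -0.001, 0.001, -0.02, 0.0, 0.04]
```

View pics/e2o.png

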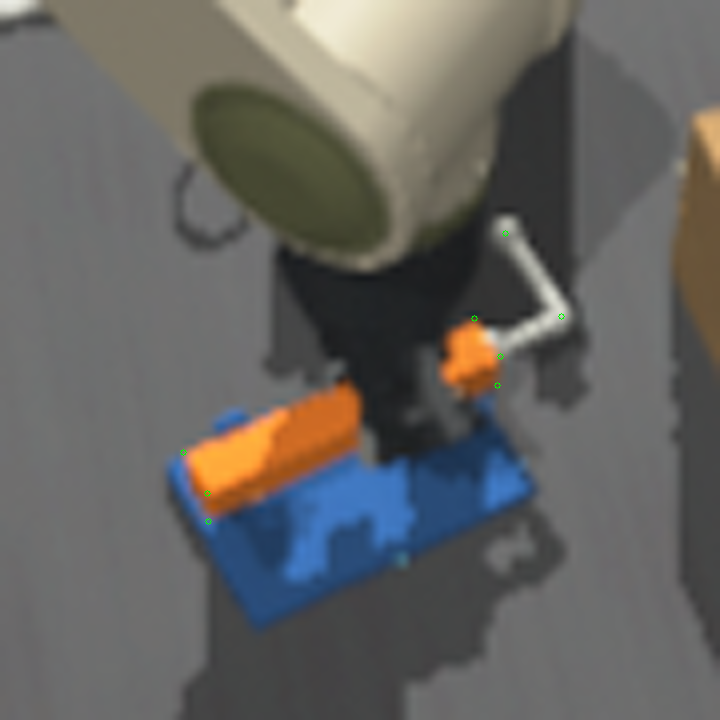

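{"name": "move_arm", "arguments": {"series": [[0,0,0,0,0,0.05,0],[0,0,0,0,0,0.1,0],[0,0,0,0,0,0.1,0]]}}

```text
time_s: 12.33
eef_pos: [501.2, -305.6, 38.6]
ee_rot: [0.001, 0.988, 0.154, 0.001]
force: [-1.7, 0.2, 3.8]
grip_width: 0.212
```

Contact came at the original TCP height (38.6), with about 6 N from the saddles. Hold, then release.

{"name": "move_arm", "arguments": {"series": [[0,0,0,0,0,0.05,0],[0,0,0,0,0,0.05,0],[0,0,0,0,0,0.05,0],[0,0,0,0,0,0.05,0.3],[0,0,0,0,0,0.05,0.5]]}}

```text
time_s: 12.75
eef_pos: [501.3, -305.8, 38.1]
ee_rot: [0.001, 0.988, 0.154, 0.001]
force: [0.1, -0.3, 0.5]
grip_width: 0.424
```

{"name": "move_arm", "arguments": {"series": [[0,0,0,0,0,0,0.7],[0,0,0,0,0,0,0.7],[0,0,0,0,0,0,0.7]]}}

```text
time_s: 13.0
eef_pos: [501.4, -305.8, 38.0]
ee_rot: [0.001, 0.988, 0.154, 0.001]
force: [0.6, -0.4, 0.1]
grip_width: 0.695
```

```bash
python3 snap.py f1 280,220,380,330 360,150,460,260 4; python3 -c "
from go import *
rel([((500.9,-305.6,38.6),down(.309))])"
```

```text
t 13.1 p [ 501.4 -305.7   38. ] F [0.7 0.5 0. ] M [-0.01 -0.03 -0.04] g 0.699
[0.003, -0.002, 0.001, -0.04, -0.03, -0.06]
```

View pics/f1.png

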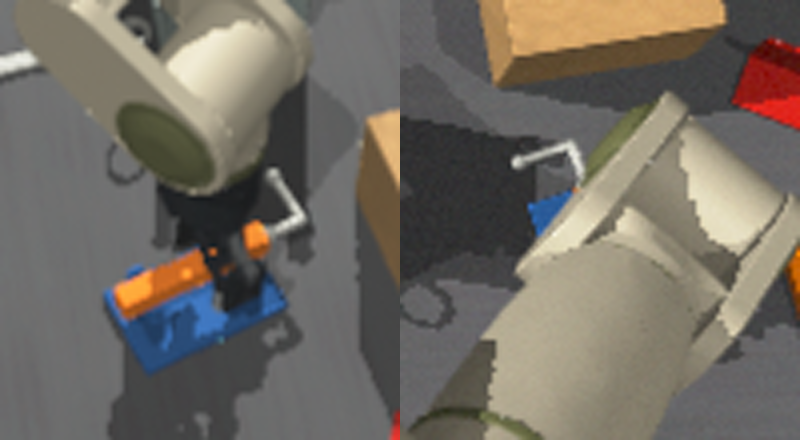

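The pole looks the same as in the start picture: handle (115,297)–(268,235), hook corner (300,220). The fingers are clear. Rising straight up, then away.

{"name": "move_arm", "arguments": {"series": [[0,0,0,0,0,-1.5,0.7],[0,0,0,0,0,-4,0.7],[0,0,0,0,0,-8,0.7],[0,0,0,0,0,-12,0.7],[0,0,0,0,0,-16,0.7]]}}

```text
time_s: 13.52
eef_pos: [500.7, -305.2, 199.8]
ee_rot: [0.001, 0.988, 0.154, 0.001]
force: [-0.0, -1.1, 0.3]
grip_width: 0.702
```

{"name": "move_arm", "arguments": {"series": [[0,0,0,-4,0,0,0.7],[0,0,0,-8,0,0,0.7],[0,0,0,-12,0,0,0.7],[0,0,0,-16,0,0,0.7],[0,0,0,-18,0,0,0.7]]}}

```text
time_s: 13.93
eef_pos: [326.2, -360.7, 199.7]
ee_rot: [0.001, 0.988, 0.153, 0.001]
force: [-0.4, -0.5, -0.3]
grip_width: 0.696
```

{"name": "move_arm", "arguments": {"series": [[0,0,0,0,0,0,0.7],[0,0,0,0,0,0,0.7]]}}

```text
time_s: 14.1
eef_pos: [325.5, -361.1, 199.9]
ee_rot: [0.001, 0.988, 0.152, 0.001]
force: [1.0, 0.3, 0.7]
grip_width: 0.696
```

```bash
python3 snap.py g1 285,235,375,325 365,165,455,255 4
python3 - <<'E'
import cv2,numpy as np
s0=cv2.imread('pics/side0.png');s1=cv2.imread('pics/g1_side_full.png');t0=cv2.imread('pics/top0.png');t1=cv2.imread('pics/g1_top_full.png')
def c(a,x0,y0,w,h): return cv2.resize(a[y0:y0+h,x0:x0+w],(400,300),interpolation=cv2.INTER_CUBIC)
cv2.imwrite('pics/g2.png',np.vstack([np.hstack([c(s0,290,255,80,60),c(s1,290,255,80,60)]),np.hstack([c(t0,365,175,80,60),c(t1,365,175,80,60)])]))
E
```

```text
(no output)
```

View pics/g2.png

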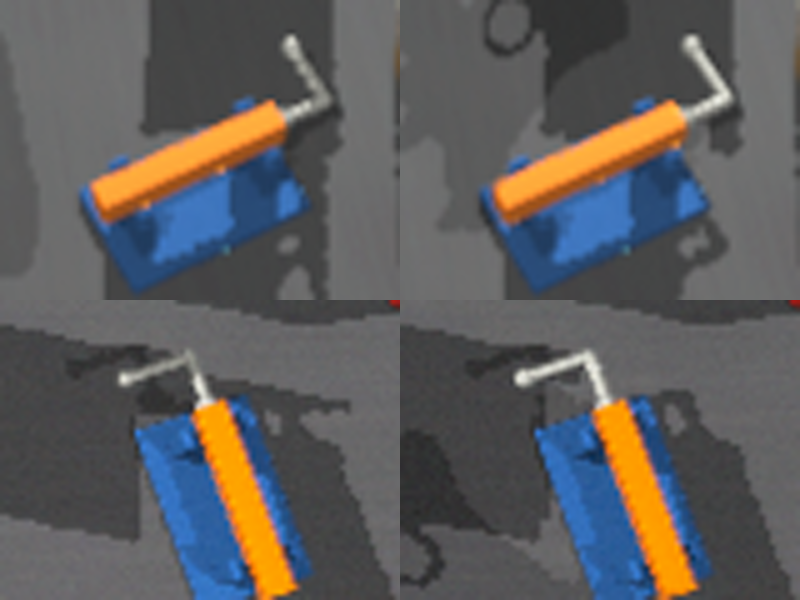

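View pics/g1_side_full.png

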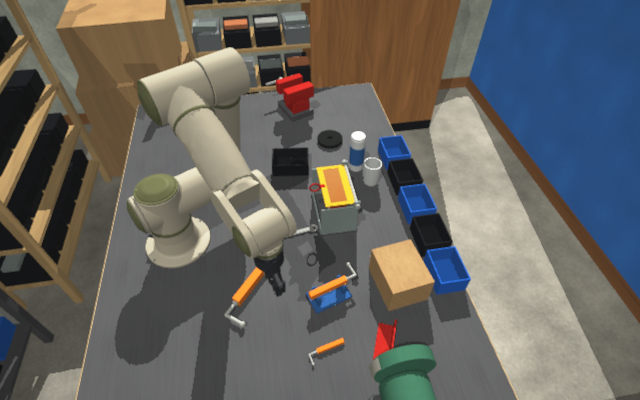

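View pics/g1_top_full.png

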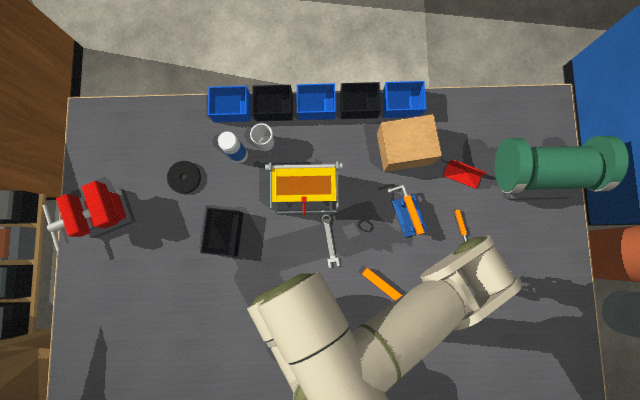

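The pole lies as at the start, within a pixel in both views. The flap is closed: the ring is at side (316,187) against a predicted (315,187) for angle 0. The other objects are in place and the arm is clear.

```bash
python3 -c "
from rig import job
print(job.finish_job())"
```

```text
the job is handed in; nothing more can be done
None
```

The flap is closed and the pole is back in its rest. I handed the job in after about 14 s of the 61 s, and no verdict came back.

**What I did:** I took the middle-sized pole from the blue rest and passed its prong through the red eye from the right. I then pulled the flap down along its arc, at roughly 0.6–0.7 rad/s as commanded, and pressed it on its stop for about 0.4 s. After that I backed the prong out sideways and lowered the pole into the saddles. Contact came at the same tool height as when I picked it up. Then I opened the gripper and moved the arm clear.

**Last checks:**
- **Pole:** it looks the same as in the start pictures to within about a pixel in both views.
- **Flap:** the ring is within about 1 px of where it should be with the flap fully down.
- **Bench:** the other objects look unmoved by eye in both views; I did not measure them.
- **Forces:** the highest force readings were about 11 N, when pressing the flap on its stop. The gripper stayed well away from the flap.

**One thing that didn't quite agree:** at the stop the force also had a sideways part of about 7 N. This suggests the prong sat about 3–6 mm off the ring's centre along the ring. That is within the 16 mm allowed.

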